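# Snap the bread box lid shut

## Robot

A 6-joint arm with a two-finger parallel gripper is mounted at the origin on the work surface. World frame = base frame: x ahead of the robot, y to its left, z up, the work surface at z = 0. Lengths are in m, angles in rad, forces in N, time in s.
With the tool pointing down it reaches from about 0.25 to 0.725 m from the base axis. Payload 4 kg.
Tool frame: the origin (TCP) lies between the finger pads; the fingertips stand 8 mm ahead of it and the grasp point (between the pads) lies 11 mm behind it; z points along the fingers, y is the line along which they close (so a half turn about z gives the same grasp; the last joint's range is limited). The gripper opens to 85 mm and grips with 20 to 120 N. Pads are 22 mm wide; open, the fingers measure 114 mm over their backs; the gripper's body (76 mm by 85 mm) begins 54 mm behind the grasp point. The pads swing forward as they close: fully open they stand 13 mm farther back than shut.
Start: joints at [-1.107, 0.241, 0.005, 1.335, 0, 1.571], TCP at [0.224, -0.447, 0.239] pointing down, gripper open.
Joint ranges: [-2.72, 2.72], [-1.05, 1.87], [-1.09, 1.28], [-1.99, 2.15], [-1.42, 1.44], [-3.14, 3.14]. Speed limits (rad/s): [2.79, 2.79, 3.14, 3.14, 3.14, 3.14].

## Interface

Orientations are given as a unit quaternion [x, y, z, w].
In Python, from workcell import status, viewer, bot gives the robot as it stands.
- The arm moves only by the tool servo_tool, never from a script. Its argument "commands" is a list of rows, each a list of 5 numbers: the finger opening in mm, from 0 to 85.4, then the shift along the tool's x, y, z in mm, then the turn about the tool's z in rad. A call has 1 to 20 rows; each row shifts and turns the commanded pose from where the row before left it, along the tool's axes as they then stand; what a row does not reach is not made up. A row lasts 1/8 s, in which the tool goes at most 62.5 mm and 10.7 degrees, less where a joint would pass 70% of its speed; a pose out of reach is approached as far as the arm can. A call is refused whole if a number of a shift passes 62.5 or a number of a turn 0.188, either way. A call with a gripper value outside its range is refused whole. The fingers move at their own pace and stop on an object; the grip force is fixed at half the most. Time passes only in rows, so rows that do not move let the fingers close. It gives the time, the measured TCP pose, the force, the opening and the grip force at its end, in the units of the state.
- status.get_obs(): the state, without advancing time (a new reading comes with each control period).
- viewer.camera(name): name is "scene" or "top" or "wrist"; returns (picture, depth): 480x640x3 uint8, red, green, blue; 480x640 float32, m along the optical axis (not along the pixel's ray), 0 where there is no reading.
- viewer.get_calibration(name): a dict with "camera_matrix" (3x3 intrinsics, pixels), "R" (3x3) and "t" (3): a world point X has camera coordinates R X + t; the wrist camera has in their place "T_tool_cam" (4x4, takes a point from camera to tool coordinates, whose origin is the TCP and whose axes are the flange's). Camera axes: x right, y down, z forward; pixel columns grow to the right and rows downward; lengths in m; the calibration is good to about 2 mm. A picture is of the moment at which its call begins: read the wrist's pose just before it. get_calibration takes no time and is no camera call.
- bot.job_done(): hands the job in; it is judged then, once.
Trained networks look in the newest picture that a camera, given by its name, has taken for a name from the list of things; names that differ only in an ending like _2 or _b are one class to them, and where a whole thing is asked for, a point or a joint stands for the part that bears it (a point fixed in the world has none). Each returns a list of dicts, best first, with "p" (0 to 1); they miss things now and then, are a little off and sometimes report something else, mostly with a low value. They report only what shows in the picture. A call takes as long as a camera call.
- viewer.masks_of(camera, label): "mask" (480x640 bool, what is visible of it) and "pixel" ([row, column] in pixels, amid what is visible of it).
- viewer.spot_point(camera, label): "pixel" ([row, column] in pixels: a listed point, or the origin of a listed thing).
The state is a dict: "clock": time; "joint_pos": joint angles; "joint_vel": joint speeds; "tau": joint torques, N m; "eef_pos": TCP position; "tool_rot": TCP orientation; "ft_force": force on the tool from outside, world axes, zero at the start; "ft_torque": the same for the moment, N m; "grip_width": finger opening in m; "grasp_force": force on a finger pad.
Only numpy, scipy, OpenCV 4.12 (cv2) and the standard library are available. Lean on these libraries where they do the work, as an engineer would, in place of code of your own. Each camera call takes 0.05 s, during which the arm holds its last target. There are 200 camera calls.

## Task

The bread box is packed and its lid is on, but the four hinged edges of the lid still stand up. Go round the rim and press each of the four edges down with the fingertips, with no more than a firm finger push, until it clicks shut flat with the lid. Only press: do not lift or tip the box or push it away from its place, and leave the loaf, jar, bowl and brush around it alone.

Things in the scene. Friction and masses are not known exactly. Their poses are not given: they have to be found in the camera images.
- bread_box: clear plastic food tub, loose on the table, with two loaves inside and a white lid, 220 (x) x 170 (y) mm, about 2.8 kg. Origin: centre of the underside; x along its length, y along its width, z up. The rim is 106 mm high; the lid is 4 mm thick, its top 110 mm above the origin. The middle (152 x 102 mm) and the four corners (34 x 34 mm) of the lid are fixed to the tub; between the corners, along each side, lies one hinged edge.
- edge_far (a joint): hinged edge on the box's +x side: white plate 98 mm long, 36 wide, 4 thick, hinged 34 mm inside the tub's outer face. rad: 0 = shut, flat with the lid; 0.36 = standing up, outer border 13 mm higher. A catch resists with 5 to 7 N at the press point, gives way at about 0.15 rad; below 0.1 the edge pulls itself shut and stays (rests at 0.016). A 10 to 20 N push on the shut edge does no harm
- edge_left (a joint): the same on the +y side of the box, 148 mm long
- edge_near (a joint): the same on the -x side of the box, 98 mm long
- edge_right (a joint): the same on the -y side of the box, 148 mm long
- press_far (a point): press point of the +x edge: on its upper face, middle of its length, 26 mm outward of the hinge; moves with the edge (109-110 mm above the table when shut, about 9 mm higher when standing up). In the box frame, shut, at x = +102, y = 0 mm
- press_left (a point): press point of the +y edge, likewise; shut, at x = 0, y = +77 mm in the box frame
- press_near (a point): press point of the -x edge, likewise; shut, at x = -102, y = 0 mm in the box frame
- press_right (a point): press point of the -y edge, likewise; shut, at x = 0, y = -77 mm in the box frame
- loaf: loose fruit loaf in a brown paper case, 87 mm across, 83 mm tall; bystander. Origin: centre of its underside
- jar: loose amber glass jar, 64 mm across, 95 mm tall; bystander. Origin: centre of its underside
- bowl: loose steel bowl, 110 mm across, 55 mm tall; bystander. Origin: centre of its underside
- brush: loose pastry brush with a wooden handle, 190 mm long, lying flat; bystander. Origin: at its middle, on the table

How it is judged:
At the end, for the whole second after the job is handed in: all four lid edges are snapped shut (each within 0.06 rad of flat), the box stands flat and still within 40 mm of where it was (value of joint each of edge_far, edge_left, edge_near, edge_right below 0.06 rad and distance of bread_box from where it was at the start of the episode below 0.04 m and angle between bread_box's own z axis and vertical below 0.03 rad and linear speed of bread_box below 0.02 m/s); the robot touches nothing.
It fails at once if the box is lifted (more than 10 mm) (height (world z) of bread_box above 0.01 m).
It fails at once if the box is tipped (more than 0.12 rad) (angle between bread_box's own z axis and vertical above 0.12 rad).
It fails at once if the box is pushed away (more than 40 mm) (distance of bread_box from where it was at the start of the episode above 0.04 m).
It fails at once if the box is pressed much harder than a firm finger push (over 60 N) (contact force between any of the fingers, the arm and bread_box above 60 N).
It fails at once if the loaf, jar, bowl or brush is disturbed (moved more than 25 mm) (distance of any of loaf, jar, bowl, brush from where it was at the start of the episode above 0.025 m).
It also fails if it takes over 45 s, if anything falls off the work surface, if the arm or the gripper's body presses on something with over 40 N, if the wrist force passes 120 N, or if a joint passes its speed limit or range.

## Working session

There is one attempt and no reset: what is moved stays moved. The work goes in short steps, Python scripts to look and compute and a tool call to move; the robot and the scene stay as the last step left them, time stands still between calls to the robot, and variables do not carry over. Pictures are saved under pics/ and viewed, at most 10 in all, crops included, and the job is handed in when it is done.

Besides the shell and the picture viewer there is one more tool, called after "Call:" in YAML: its name, and indented under it one key for each argument. servo_tool: Moves the arm, as the interface text tells. Its arguments: {"type":"object","properties":{"commands":{"type":"array"}},"required":["commands"]}

```bash
mkdir -p pics; cat > h.py <<'E'
import numpy as np, cv2
from workcell import status, viewer, bot
def w(cam,px,d):
    c=viewer.get_calibration(cam);K=np.array(c["camera_matrix"])
    p=np.linalg.inv(K)@np.array([px[1],px[0],1])*d
    return np.array(c["R"]).T@(p-np.array(c["t"]))
def cloud(cam,depth):
    c=viewer.get_calibration(cam);K=np.array(c["camera_matrix"])
    v,u=np.mgrid[:480,:640]
    p=np.stack([(u-K[0,2])/K[0,0]*depth,(v-K[1,2])/K[1,1]*depth,depth],-1)
    return (p-np.array(c["t"]))@np.array(c["R"])
E
python3 - <<'E'
from h import *
np.set_printoptions(precision=4,suppress=True)
o=status.get_obs();print(o["clock"],o["eef_pos"],o["tool_rot"])
im,d=viewer.camera("top");P=cloud("top",d)
cv2.imwrite("pics/top.png",im[...,::-1])
for n in ["bread_box","loaf","jar","bowl","brush"]:
    for m in viewer.masks_of("top",n)[:2]:
        q=P[m["mask"]&(d>0)];print(n,round(m["p"],2),m["pixel"],q.min(0),q.max(0),np.median(q,0))
for n in ["press_far","press_left","press_near","press_right"]:
    for m in viewer.spot_point("top",n)[:1]:
        r,c=np.round(m["pixel"]).astype(int);print(n,m["p"],r,c,P[r,c])
s,_=viewer.camera("scene");cv2.imwrite("pics/scene.png",s[...,::-1])
E
```

```text
0.0 [ 0.2234 -0.4466  0.2384] [ 0.9732  0.2298 -0.0002 -0.001 ]
bread_box 0.77 [236.4, 412.4] [ 0.4179 -0.2833 -0.0051] [0.7306 0.0145 0.1262] [ 0.5507 -0.1197  0.1105]
loaf 0.72 [172.2, 472.6] [ 0.664  -0.3546 -0.0015] [ 0.7595 -0.2409  0.0862] [ 0.698  -0.2727  0.0749]
jar 0.81 [296.4, 325.4] [ 0.3939  0.028  -0.005 ] [0.4617 0.0883 0.0988] [0.4246 0.0587 0.0937]
bowl 0.58 [181.8, 325.9] [ 0.622  -0.0023 -0.0043] [0.7489 0.1119 0.0594] [0.6849 0.0539 0.0227]
brush 0.67 [322.3, 446.3] [ 0.3132 -0.2949 -0.0039] [ 0.4596 -0.1441  0.0238] [ 0.3746 -0.205   0.0169]
brush 0.26 [181.5, 326.0] [ 0.622  -0.0022 -0.0008] [0.7484 0.1089 0.0594] [0.6848 0.0538 0.0235]
press_far 0.84 194 381 [ 0.6337 -0.053   0.1205]
press_left 0.76 257 390 [ 0.5054 -0.069   0.119 ]
press_near 0.8 265 450 [ 0.4912 -0.1905  0.1144]
press_right 0.76 207 443 [ 0.6094 -0.1805  0.1177]
```

View pics/top.png

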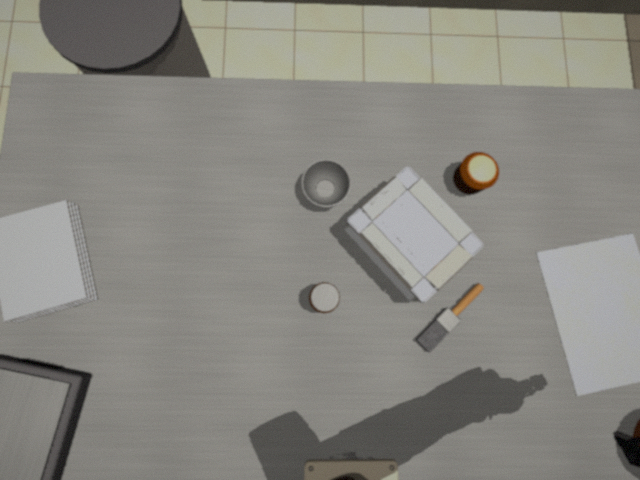

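View pics/scene.png

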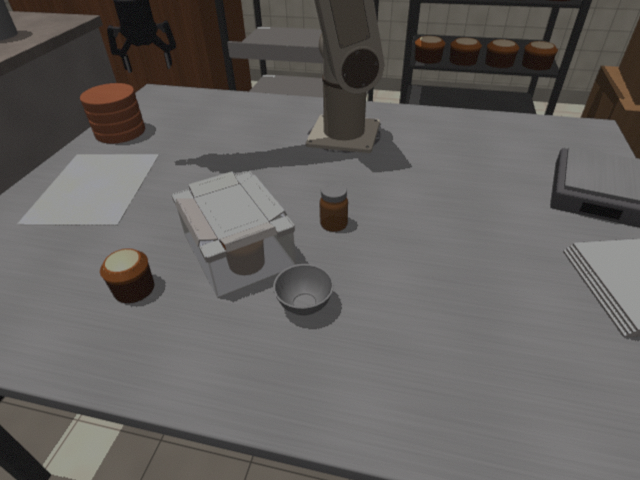

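The top view shows the box turned about 44°: corners near (177,406), (222,356), (292,423) and (243,473), with all four edges standing. The detected press points agree with the given sizes (198 and 152 mm apart). I'll refine the box pose from the depth outline next.

```bash
cat >> h.py <<'E'
def fit():
    im,d=viewer.camera("top");P=cloud("top",d).reshape(-1,3)
    q=P[(P[:,2]>.1)&(P[:,2]<.135)&(np.hypot(P[:,0]-.56,P[:,1]+.123)<.16)]
    return cv2.minAreaRect((q[:,:2]*1000).astype(np.float32)),P
def todo(target):
    o=status.get_obs();x,y,z,w_=o["tool_rot"];a=2*np.arctan2(y,x)
    dd=(np.array(target)-o["eef_pos"])*1000
    return a,[dd[0]*np.cos(a)+dd[1]*np.sin(a),dd[0]*np.sin(a)-dd[1]*np.cos(a),-dd[2]]
E
python3 - <<'E'
from h import *
np.set_printoptions(precision=1,suppress=True)
r,P=fit();print(r)
c=np.array(r[0])/1000
# yaw of long side
b=cv2.boxPoints(r);e=max([b[1]-b[0],b[2]-b[1]],key=lambda v:np.hypot(*v));t=np.arctan2(e[1],e[0])%np.pi;print("yaw",t)
X=np.array([np.cos(t),np.sin(t)]);Y=np.array([-X[1],X[0]])
for n,v in dict(far=.102*X,left=.077*Y,near=-.102*X,right=-.077*Y).items():
    p=c+v;print(n,p*1000,*todo([*p,.15]))
E
```

```text
((556.58935546875, -123.59408569335938), (232.0272674560547, 179.47244262695312), 42.909568786621094)
yaw 0.7489133
far [631.3 -54.1] 0.46374997639085797 [np.float64(540.3822128846455), np.float64(-169.20718302945843), np.float64(89.3460689061944)]
left [504.2 -67.2] 0.46374997639085797 [np.float64(420.84022303076745), np.float64(-214.40354563432282), np.float64(89.3460689061944)]
near [ 481.9 -193. ] 0.46374997639085797 [np.float64(344.6206223865544), np.float64(-111.81909195056474), np.float64(89.3460689061944)]
right [ 609. -180.] 0.46374997639085797 [np.float64(464.1626122404324), np.float64(-66.62272934570035), np.float64(89.3460689061944)]
```

Call:
servo_tool:
  commands:
    - [0, 34, -11, 0, 0]
    - [0, 34, -11, 0, 0]
    - [0, 34, -11, 0, 0]
    - [0, 34, -11, 0, 0]
    - [0, 34, -11, 0, 0]
    - [0, 34, -11, 0, 0]
    - [0, 34, -11, 0, 0]
    - [0, 34, -11, 0, 0]
    - [0, 34, -11, 20, 0]
    - [0, 40, -12, 20, 0]
    - [0, 0, 0, 20, -0.143]
    - [0, 0, 0, 20, -0.142]
    - [0, 0, 0, 0, 0]
    - [0, 0, 0, 0, 0]

```text
clock: 2.35
eef_pos: [0.4838, -0.1934, 0.16]
tool_rot: [0.931, 0.365, 0.0, 0.0]
ft_force: [-0.3, -0.2, 0.3]
grip_width: 0.0
grasp_force: 0.0
```

```bash
cat >> h.py <<'E'
T=dict(far=(.6325,-.0538),left=(.5055,-.0670),near=(.4833,-.1927),right=(.6105,-.180))
E
python3 - <<'E'
from h import *
o=status.get_obs();print(o["clock"],o["eef_pos"],o["ft_force"],o["grip_width"],todo([*T["near"],.132]))
im,d=viewer.camera("wrist");cv2.imwrite("pics/w1.png",im[...,::-1])
for m in viewer.spot_point("wrist","press_near")[:2]: print(m)
c=viewer.get_calibration("wrist");print(c["T_tool_cam"])
E
```

```text
2.35 [ 0.48381649 -0.19337927  0.16004981] [-0.28985049 -0.23119946  0.27210074] 2.335130236234776e-05 (np.float64(0.7466549383402042), [np.float64(0.08226467366180634), np.float64(-0.8493487553168255), np.float64(28.049813302247845)])
{'pixel': [278.2, 320.2], 'p': 0.87}
[[-1.34582137e-03 -9.50995978e-01 -3.09200321e-01  7.86468250e-02]
 [ 9.99998482e-01 -9.37729768e-04 -1.46843991e-03  1.37850090e-04]
 [ 1.10653411e-03 -3.09201828e-01  9.50995796e-01 -1.33804010e-01]
 [ 0.00000000e+00  0.00000000e+00  0.00000000e+00  1.00000000e+00]]
```

View pics/w1.png

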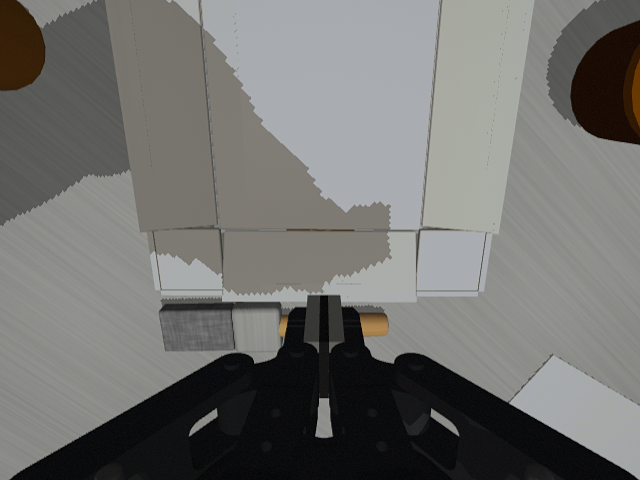

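The wrist view shows the near edge between rows 230 and 300, centred at column 320, square to the tool. The press point is at (278,320), and the tips are above the edge's outer part.

```bash
cat >> h.py <<'E'
def wp(label):
    im,d=viewer.camera("wrist");c=viewer.get_calibration("wrist");K=np.array(c["camera_matrix"]);M=np.array(c["T_tool_cam"])
    m=viewer.spot_point("wrist",label)[0];r,cc=m["pixel"];z=d[int(r),int(cc)]
    p=np.array([(cc-K[0,2])/K[0,0]*z,(r-K[1,2])/K[1,1]*z,z,1]);return m["p"],np.round((M@p)[:3]*1000,1)
E
python3 -c "
from h import *
print(wp('press_near'))"
```

```text
(0.82, array([ 0.1, -1.3, 41.4]))
```

Call:
servo_tool:
  commands:
    - [0, 0, -1, 14, 0]
    - [0, 0, 0, 14, 0]
    - [0, 0, 0, 3, 0]
    - [0, 0, 0, 3, 0]
    - [0, 0, 0, 2, 0]
    - [0, 0, 0, 2, 0]
    - [0, 0, 0, 0, 0]

```text
clock: 3.42
eef_pos: [0.4826, -0.1921, 0.1209]
tool_rot: [0.931, 0.366, -0.0, -0.0]
ft_force: [0.3, 0.5, 0.4]
grip_width: 0.0001
grasp_force: 0.0
```

Call:
servo_tool:
  commands:
    - [0, 0, 0, 1.5, 0]
    - [0, 0, 0, 1.5, 0]
    - [0, 0, 0, 0, 0]

```text
clock: 3.8
eef_pos: [0.4828, -0.1922, 0.1182]
tool_rot: [0.931, 0.366, -0.0, -0.0]
ft_force: [-0.7, 0.3, 1.3]
grip_width: -0.0002
grasp_force: 0.4
```

Call:
servo_tool:
  commands:
    - [0, 0, 0, 1, 0]
    - [0, 0, 0, 0, 0]

```text
clock: 4.05
eef_pos: [0.4828, -0.1923, 0.118]
tool_rot: [0.931, 0.366, 0.0, 0.0]
ft_force: [-1.2, 0.7, 4.9]
grip_width: -0.0007
grasp_force: 2.6
```

Call:
servo_tool:
  commands:
    - [0, 0, 0, 1, 0]
    - [0, 0, 0, 0.5, 0]
    - [0, 0, 0, 0, 0]

```text
clock: 4.42
eef_pos: [0.4828, -0.1923, 0.1177]
tool_rot: [0.931, 0.366, 0.001, 0.0]
ft_force: [-3.8, 2.5, 12.4]
grip_width: -0.0002
grasp_force: 6.3
```

Call:
servo_tool:
  commands:
    - [0, 0, 0, -20, 0]
    - [0, 0, 0, -25, 0]
    - [0, 0, 0, 0, 0]

```text
clock: 4.8
eef_pos: [0.4843, -0.193, 0.1626]
tool_rot: [0.931, 0.366, 0.002, 0.002]
ft_force: [-0.0, 0.3, 1.0]
grip_width: -0.0001
grasp_force: 0.0
```

```bash
python3 -c "
from h import *
print(wp('press_near'))
for n in T: print(n,np.round(todo([*T[n],.16])[1],1))"
```

```text
(0.81, array([-1.9, -2.2, 53.1]))
far [204.1   0.5   0.4]
left [102.  -76.3   0.4]
near [0.2 0.7 0.4]
right [102.   78.    0.4]
```

The near edge is shut: its press point now measures 109.5 mm. Next is the right edge.

Call:
servo_tool:
  commands:
    - [0, 25, 19, 0, 0]
    - [0, 25, 19, 0, 0]
    - [0, 26, 19, 0, 0]
    - [0, 26, 19, 0, 0]
    - [0, 0, 0, 0, 0]

```text
clock: 5.52
eef_pos: [0.6102, -0.1779, 0.1582]
tool_rot: [0.93, 0.366, -0.001, -0.001]
ft_force: [-1.7, 0.6, -0.4]
grip_width: 0.0002
grasp_force: 0.0
```

```bash
python3 -c "
from h import *
print(wp('press_right'),status.get_obs()['eef_pos'])"
```

```text
(0.64, array([-2.3, -2.2, 40.5])) [ 0.60820131 -0.17828931  0.15890572]
```

Call:
servo_tool:
  commands:
    - [0, -2, -1, 14, 0]
    - [0, 0, 0, 14, 0]
    - [0, 0, 0, 3, 0]
    - [0, 0, 0, 3, 0]
    - [0, 0, 0, 2, 0]
    - [0, 0, 0, 2, 0]
    - [0, 0, 0, 1.5, 0]
    - [0, 0, 0, 1.5, 0]
    - [0, 0, 0, 0, 0]

```text
clock: 6.75
eef_pos: [0.6076, -0.1791, 0.1199]
tool_rot: [0.931, 0.366, 0.001, 0.0]
ft_force: [-0.4, -0.5, 0.1]
grip_width: 0.0
grasp_force: 0.0
```

Call:
servo_tool:
  commands:
    - [0, 0, 0, 1, 0]
    - [0, 0, 0, 0, 0]

```text
clock: 7.0
eef_pos: [0.6073, -0.179, 0.1185]
tool_rot: [0.931, 0.366, 0.0, -0.0]
ft_force: [-0.4, 0.8, -0.7]
grip_width: -0.0001
grasp_force: 0.1
```

Call:
servo_tool:
  commands:
    - [0, 0, 0, 1.5, 0]
    - [0, 0, 0, 1, 0]
    - [0, 0, 0, 0, 0]

```text
clock: 7.38
eef_pos: [0.6074, -0.1791, 0.1179]
tool_rot: [0.931, 0.366, 0.001, 0.0]
ft_force: [-2.6, 1.0, 7.4]
grip_width: 0.0001
grasp_force: 3.7
```

Call:
servo_tool:
  commands:
    - [0, 0, 0, -20, 0]
    - [0, 0, 0, -25, 0]
    - [0, 0, 0, 0, 0]

```text
clock: 7.75
eef_pos: [0.6086, -0.1797, 0.1635]
tool_rot: [0.931, 0.366, 0.002, 0.001]
ft_force: [0.2, -0.3, -0.1]
grip_width: 0.0001
grasp_force: 0.0
```

```bash
python3 -c "
from h import *
print(wp('press_right'),status.get_obs()['eef_pos'])"
```

```text
(0.77, array([-0.9,  1.1, 54.6])) [ 0.60689847 -0.17917201  0.16063419]
```

The right edge is shut (109 mm). Next is the far edge.

Call:
servo_tool:
  commands:
    - [0, 25, -19, 0, 0]
    - [0, 25, -19, 0, 0]
    - [0, 26, -19, 0, 0]
    - [0, 26, -19, 0, 0]
    - [0, 0, 0, 0, 0]
    - [0, 0, 0, 0, 0]

```text
clock: 8.6
eef_pos: [0.6294, -0.0544, 0.16]
tool_rot: [0.931, 0.366, -0.001, -0.0]
ft_force: [-0.5, 0.2, -0.5]
grip_width: 0.0006
grasp_force: 0.0
```

```bash
python3 -c "
from h import *
print(status.get_obs()['eef_pos'],wp('press_far'))"
```

```text
[ 0.62935349 -0.0543669   0.15999119] (0.77, array([ 2.5,  1.9, 38.9]))
```

Call:
servo_tool:
  commands:
    - [0, 1.5, 1, 14, 0]
    - [0, 0, 0, 14, 0]
    - [0, 0, 0, 3, 0]
    - [0, 0, 0, 3, 0]
    - [0, 0, 0, 2, 0]
    - [0, 0, 0, 2, 0]
    - [0, 0, 0, 1.5, 0]
    - [0, 0, 0, 1.5, 0]
    - [0, 0, 0, 1, 0]
    - [0, 0, 0, 0, 0]

```text
clock: 9.95
eef_pos: [0.6317, -0.054, 0.1188]
tool_rot: [0.931, 0.366, -0.0, 0.0]
ft_force: [-0.2, 0.2, 0.4]
grip_width: -0.0
grasp_force: 0.0
```

Call:
servo_tool:
  commands:
    - [0, 0, 0, 1.5, 0]
    - [0, 0, 0, 0, 0]

```text
clock: 10.2
eef_pos: [0.6318, -0.054, 0.1181]
tool_rot: [0.931, 0.366, 0.0, 0.0]
ft_force: [-0.3, 0.1, 3.3]
grip_width: -0.0003
grasp_force: 1.4
```

Call:
servo_tool:
  commands:
    - [0, 0, 0, 1.2, 0]
    - [0, 0, 0, 0, 0]

```text
clock: 10.45
eef_pos: [0.6319, -0.054, 0.1179]
tool_rot: [0.931, 0.366, 0.0, 0.0]
ft_force: [-2.2, 0.1, 6.9]
grip_width: -0.0001
grasp_force: 3.7
```

Call:
servo_tool:
  commands:
    - [0, 0, 0, -20, 0]
    - [0, 0, 0, -25, 0]
    - [0, 0, 0, 0, 0]
    - [0, 0, 0, 0, 0]

```text
clock: 10.95
eef_pos: [0.6314, -0.0539, 0.1604]
tool_rot: [0.931, 0.366, -0.001, -0.0]
ft_force: [-0.1, 0.2, -0.1]
grip_width: -0.0001
grasp_force: 0.0
```

```bash
python3 -c "
from h import *
print(status.get_obs()['eef_pos'],wp('press_far'))"
```

```text
Traceback (most recent call last):
  File "h.py", line 23, in wp
    m=viewer.spot_point("wrist",label)[0];r,cc=m["pixel"];z=d[int(r),int(cc)]
      ~~~~~~~~~~~~~~~~~~~~~~~~~~~~~~~~^^^
IndexError: list index out of range
```

Call:
servo_tool:
  commands:
    - [0, -25, -19, 0, 0]
    - [0, -25, -19, 0, 0]
    - [0, -26, -19, 0, 0]
    - [0, -26, -19, 0, 0]
    - [0, 0, 0, 0, 0]
    - [0, 0, 0, 0, 0]

```text
clock: 11.8
eef_pos: [0.5059, -0.0676, 0.1614]
tool_rot: [0.931, 0.366, 0.0, 0.0]
ft_force: [-0.0, 0.1, -0.4]
grip_width: -0.0001
grasp_force: 0.0
```

```bash
python3 -c "
from h import *
print(status.get_obs()['eef_pos'],wp('press_left'))"
```

```text
[ 0.50587576 -0.06764015  0.16136237] (0.76, array([-0.5,  0.8, 42.5]))
```

Call:
servo_tool:
  commands:
    - [0, 0, 0, 14, 0]
    - [0, 0, 0, 14, 0]
    - [0, 0, 0, 3, 0]
    - [0, 0, 0, 3, 0]
    - [0, 0, 0, 2, 0]
    - [0, 0, 0, 2, 0]
    - [0, 0, 0, 1.5, 0]
    - [0, 0, 0, 1.5, 0]
    - [0, 0, 0, 1, 0]
    - [0, 0, 0, 0, 0]

```text
clock: 13.15
eef_pos: [0.5055, -0.0678, 0.1194]
tool_rot: [0.931, 0.366, -0.0, 0.0]
ft_force: [0.0, 0.6, 0.5]
grip_width: -0.0001
grasp_force: 0.0
```

Call:
servo_tool:
  commands:
    - [0, 0, 0, 1.5, 0]
    - [0, 0, 0, 1, 0]
    - [0, 0, 0, 0, 0]

```text
clock: 13.52
eef_pos: [0.5056, -0.0677, 0.1179]
tool_rot: [0.931, 0.366, 0.0, 0.0]
ft_force: [-2.6, 0.4, 5.9]
grip_width: 0.0001
grasp_force: 3.1
```

Retreating up and towards the base, clear of the box, to check all four edges.

Call:
servo_tool:
  commands:
    - [0, 0, 0, -25, 0]
    - [0, 0, 0, -40, 0]
    - [0, 0, 0, -40, 0]
    - [0, -30, 0, -30, 0]
    - [0, -40, 0, -20, 0]
    - [0, -40, 0, 0, 0]
    - [0, -40, 0, 0, 0]
    - [0, 0, 0, 0, 0]
    - [0, 0, 0, 0, 0]

```text
clock: 14.65
eef_pos: [0.3959, -0.1697, 0.2721]
tool_rot: [0.931, 0.366, 0.0, 0.0]
ft_force: [1.1, 0.3, 0.1]
grip_width: -0.0001
grasp_force: 0.0
```

```bash
python3 - <<'E'
from h import *
np.set_printoptions(precision=4,suppress=True)
o=status.get_obs();print(o["clock"],o["eef_pos"])
r,P=fit();print(r)
C=np.array([.558,-.1235]);t=.749;X=np.array([np.cos(t),np.sin(t)]);Y=np.array([-X[1],X[0]])
D=P[:,:2]-C;a=D@X;b=D@Y
for n,(u,v) in dict(far=(1,0),left=(0,1),near=(-1,0),right=(0,-1),mid=(0,0)).items():
    s=(abs(a-u*.102)<.006+.02*abs(v))&(abs(b-v*.077)<.006+.02*abs(u))&(P[:,2]>.08);print(n,s.sum(),np.median(P[s,2]))
im,d=viewer.camera("scene");cv2.imwrite("pics/s2.png",im[150:330,80:400,::-1].repeat(2,0).repeat(2,1))
E
```

```text
14.65 [ 0.3959 -0.1697  0.2721]
((557.8103637695312, -124.64926147460938), (226.4351806640625, 178.149169921875), 42.66023635864258)
far 145 0.10998790546754472
left 155 0.10986755968089387
near 158 0.10984496787026957
right 145 0.10972039384650024
mid 31 0.11006741208395407
```

View pics/s2.png

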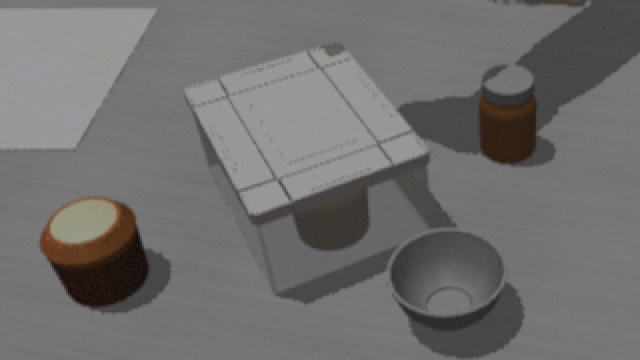

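The picture shows the lid flat all round, with the box and its neighbours in place. All four edges measure 110 mm.

```bash
python3 -c "
from workcell import bot
print(bot.job_done())"
```

```text
the job is handed in; nothing more can be done
None
```

All four lid edges are pressed shut, each measuring about 110 mm and level with the lid; the box stayed in place, nothing around it was touched, and the job is handed in (no verdict was returned).

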